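# Click the stage wheel on to the yellow peg

### The arm

A 7-joint arm with a two-finger parallel gripper is mounted at the origin on the work surface. World frame = base frame: x ahead of the robot, y to its left, z up, the work surface at z = 0. Lengths are in m, angles in degrees, forces in N, time in s.
With the tool pointing down it reaches from about 0.425 to 0.875 m from the base axis. Payload 4.7 kg.
Tool frame: the origin (TCP) lies between the finger pads; the fingertips stand 11 mm ahead of it and the grasp point (between the pads) lies 8 mm behind it (env.tcp_to_tips is the distance from the TCP to the fingertips, in m); z points along the fingers, y is the line along which they close (so a half turn about z gives the same grasp; the last joint's range is limited). The gripper opens to 87 mm and grips with 3 to 60 N. Pads are 19 mm wide; open, the fingers measure 117 mm over their backs; the gripper's body (75 mm by 190 mm) begins 51 mm behind the grasp point.
Start: joints at [-65.541, 18.392, -4.016, 83.108, 1.295, 78.541, -3.26], TCP at [0.261, 0.595, 0.234] pointing down, gripper open.
Joint ranges: [-163.93, 163.93], [-17.29, 119.83], [-79.2, 71.16], [3.27, 140.29], [-89.18, 269.18], [5.43, 117.66], [-154.24, 154.24]. Speed limits (degrees/s): [147.25, 147.25, 180, 180, 180, 180, 180].

### API

Orientations are given as [roll, pitch, yaw] about the fixed x, y, z axes, in that order (R = Rz(yaw) Ry(pitch) Rx(roll)).
In Python, from cell import env, viewer gives the robot as it stands.
- The arm moves only by the tool step_arm, never from a script. Its arguments are lists of equal length, an entry for each row: "delta_pos": the shift along the tool's x, y, z in units of 0.2 m (1.0 is 0.2 m), a list of three; "rot": the turn, a rotation vector about the tool's x, y, z in units of 1.5 rad (1.0 is 1.5 rad), a list of three; "gripper": the gripper command: -1 is shut, 1 is fully open, values between are in proportion. A call has 1 to 20 rows; each row is the pose to reach, as a shift and turn from the pose commanded when the call began, along the tool's axes at that moment; what a row does not reach only later rows make up. A row lasts 1/8 s, in which the tool goes at most 62.5 mm and 10.7 degrees, less where a joint would pass 70% of its speed; a pose out of reach is approached as far as the arm can. A call with a number of a shift or a turn outside -1 to 1 is refused whole. A call with a gripper value outside its range is refused whole. The fingers move at their own pace and stop on an object; "squeeze" is the grip in N (left out, the last holds). Time passes only in rows, so rows that repeat a pose let the fingers close. It gives the time, the measured TCP pose, the force, the opening and the grip force at its end, in the units of the state.
- env.get_obs(): the state, without advancing time (a new reading comes with each control period).
- viewer.read_camera(name): name is "scene" or "top" or "wrist"; returns a dict with "img" (480x640x3 uint8, red, green, blue), "fx", "fy", "cx", "cy" (pixels), "pose" (4x4, takes a point from camera to world coordinates). Camera axes: x right, y down, z forward; pixel columns grow to the right and rows downward; lengths in m; the calibration is good to about 2 mm. A picture is of the moment at which its call begins. There is no depth.
- env.sign_off(): hands the job in; it is judged then, once.
The state is a dict: "time_s": time; "qpos": joint angles; "joint_velocities": joint speeds; "effort": joint torques, N m; "tool_pos": TCP position; "tool_rot": TCP orientation; "force": force on the tool from outside, world axes, zero at the start; "wrist_torque": the same for the moment, N m; "grip_width": finger opening in m; "grasp_force": force on a finger pad.
Only numpy, scipy, OpenCV 4.12 (cv2) and the standard library are available. Lean on these libraries where they do the work, as an engineer would, in place of code of your own. Each camera call takes 0.05 s, during which the arm holds its last target. There are 200 camera calls.

### The job

The tumbled jasper egg is ready for its next stage: set the green stage counter. With a fingertip, gently flick the teeth of its thumbwheel in the direction of the yellow arrow, one click at a time, until the red tooth rests in its click at the yellow peg on the guard wall; do not turn the wheel backwards and do not run past the peg. Do not pinch or lift anything, and leave the lids, the egg and the canister where they are.

Things in the scene. Friction and masses are not known exactly. Their poses are not given: they have to be found in the camera images.
- counter: green stage counter block, 150 x 150 x 45 mm, fixed; origin at the centre of its underside, on the wheel's vertical axis. A green guard wall (8 mm thick, middle at radius 70 mm, top 70 mm above the board) rings the wheel but for a 140 degree opening about the block's own -x (robot) side. The flat yellow arrow before the opening points to the block's own -y: teeth there go from +y to -y.
- wheel (a joint): thumbwheel angle, rad, growing in the arrow's direction (counterclockwise from above); 0 = red tooth at 150 degrees, where it starts (it may first settle into that click); one click = 1.047. The click resists with about 3 N at a tooth's end; past half way to the next (0.52) the wheel snaps on by itself and stays; let go earlier, it springs back.
- wheel_top (a point): point on the wheel's axis at the height of the teeth's tops (68 mm above the board). Black hub of radius 30 mm, six teeth (five white, one red) 10 mm wide with round ends at radius 60 mm; hub and teeth lie 50 to 68 mm above the board. At rest the teeth stand at 30, 90, 150, 210, 270, 330 degrees counterclockwise from the block's +x, so one rests 30 degrees to each side of the opening's middle.
- red_tooth (a point): top of the red tooth, 52 mm from the wheel's axis, moves with the wheel; at rest at the yellow peg it is 18 mm from the peg, seen from above
- lid_a: orange rubber barrel lid lying hollow side up, 100 mm across, 20 mm high, loose; origin at the centre of its underside; the egg stands in it; leave alone
- lid_b: second orange rubber barrel lid, the same, empty, loose; leave alone
- egg: rusty red jasper egg, 45 mm across, 54 mm high, standing loose in lid_a on a small flat at its lower end; origin at its lower end; leave alone
- canister: dull silver tin canister with a knobbed lid, 76 mm across, 106 mm high with the knob, loose; origin at the centre of its underside; leave alone
- yellow_peg: yellow peg, 13 mm across, 9 mm high, fixed on top of the guard wall; origin at the centre of its underside, 70 mm from the wheel's axis and 70 mm above the board. It stands at 270, 330 or 30 degrees counterclockwise from the block's own +x, so the red tooth is 2, 3 or 4 clicks short of it; like black pegs stand at the other two places.
There are look-alikes about, which are no part of the job. What is meant by the counter is not orange, and is the larger of those in its own colour.

How it is judged:
By the outcome, as a careful person would: the job done as asked, in the order asked, and still so for the second after the job is handed in, with the robot touching nothing.
It also fails if it takes over 51 s, if anything falls off the work surface, if the arm or the gripper's body presses on something with over 40 N, if the wrist force passes 120 N, or if a joint passes its speed limit or range.

## Working session

There is one attempt and no reset: what is moved stays moved. The work goes in short steps, Python scripts to look and compute and a tool call to move; the robot and the scene stay as the last step left them, time stands still between calls to the robot, and variables do not carry over. Pictures are saved under pics/ and viewed, at most 10 in all, crops included, and the job is handed in when it is done.

Besides the shell and the picture viewer there is one more tool, called after "Request:" by a JSON object that holds its "api" and its "payload", one argument or row to a line. step_arm: Moves the arm, as the interface text tells. Shifts and turns lie within -1 to 1; 1 stands for 0.2 m of shift or 1.5 rad of turn. Its arguments: {"type":"object","properties":{"delta_pos":{"type":"array"},"rot":{"type":"array"},"gripper":{"type":"array"},"squeeze":{"type":"number"}},"required":["delta_pos","rot","gripper"]}

```bash
mkdir -p pics; python3 - <<'E'
from cell import env, viewer
import cv2,numpy as np
o=env.get_obs();print(o['time_s'],o['tool_pos'],o['tool_rot'],o['grip_width'],env.tcp_to_tips)
for n in("top","scene"):
    c=viewer.read_camera(n);cv2.imwrite(f"pics/{n}0.png",c["img"][...,::-1]);print(n,c["fx"],c["cx"],c["cy"],c["pose"].round(4).tolist())
    np.savez(f"pics/{n}0.npz",**c)
E
```

```text
0.0 [0.26059816 0.59486839 0.23244731] [-1.79887155e+02  6.47973467e-03  1.56350222e+02] 0.08711266058859059 0.011
top 522.4298262916654 319.37263780107685 245.06841813420453 [[0.1615, -0.9658, 0.2027, 0.4025], [-0.9869, -0.158, 0.0335, 0.0104], [-0.0003, -0.2055, -0.9787, 0.9623], [0.0, 0.0, 0.0, 1.0]]
scene 480.11314034925033 319.5596854531737 247.96339163860705 [[-0.0503, 0.5577, -0.8285, 1.1315], [0.9986, 0.013, -0.0519, 0.0496], [-0.0182, -0.8299, -0.5576, 0.4423], [0.0, 0.0, 0.0, 1.0]]
```

View pics/top0.png

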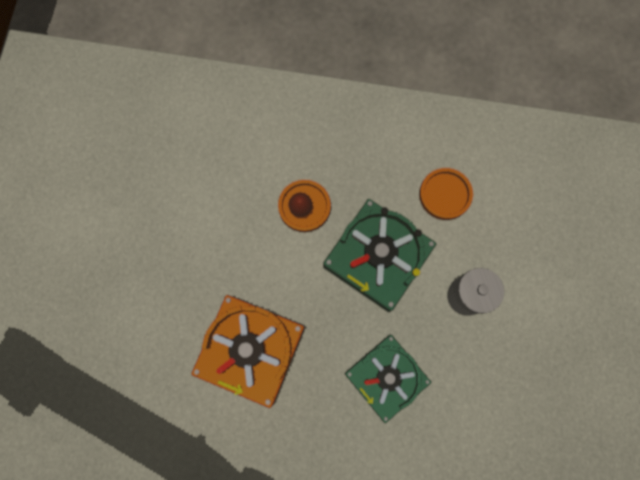

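View pics/scene0.png

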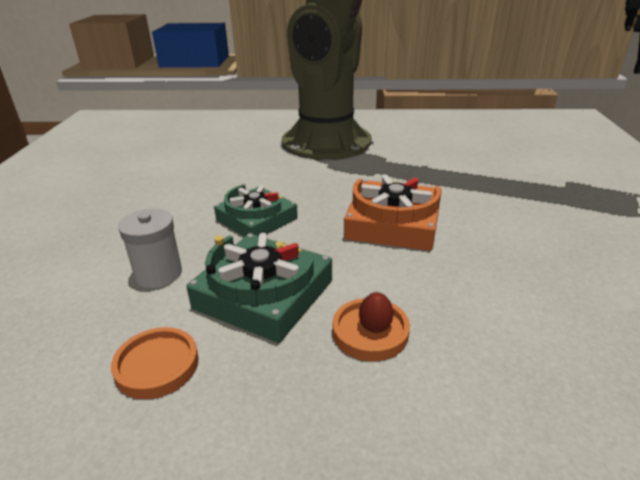

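The top view shows the large green counter at about (382,250). Its red tooth is at (358,263), at 150°, the yellow peg is at (417,272), which looks like 270°, and the black pegs are at (418,232) and (384,211). That makes it 2 clicks, which I'll check by measuring.

```bash
cat > h.py <<'E'
import cv2,numpy as np
def ray(c,uv,z):
    d=c["pose"][:3,:3]@np.array([(uv[0]-c["cx"])/c["fx"],(uv[1]-c["cy"])/c["fy"],1]);p=c["pose"][:3,3]
    return p+d*(z-p[2])/d[2]
def blobs(m,lo=8):
    n,_,s,ce=cv2.connectedComponentsWithStats(m.astype(np.uint8))
    return [(ce[i].round(1),int(s[i,4])) for i in range(1,n) if s[i,4]>=lo]
def hsv(c): return cv2.split(cv2.cvtColor(c["img"],cv2.COLOR_RGB2HSV))
E
python3 - <<'E'
from h import *
c=dict(np.load("pics/top0.npz"));h,s,v=hsv(c)
roi=np.zeros(h.shape,bool);roi[190:315,320:440]=1
for n,m,z in(("yel",(h>22)&(h<34)&(s>150)&(v>120),.0745),("red",((h<5)|(h>174))&(s>170)&(v>100),.068),("white",(s<60)&(v>150),.068),("dark",v<45,.068)):
    for uv,a in blobs(m&roi,4): print(n,uv,a,ray(c,uv,z).round(4))
g=(h>60)&(h<90)&(s>90)&roi
k=max(cv2.findContours(g.astype(np.uint8),0,2)[0],key=cv2.contourArea)
r=cv2.minAreaRect(k);print(r)
for p in cv2.boxPoints(r):print(p,ray(c,p,.045).round(4))
print("ctr",ray(c,(382,250),.07).round(4))
cv2.imwrite("pics/crop.png",cv2.resize(c["img"][190:315,320:440,::-1],None,fx=4.5,fy=4.5,interpolation=2))
E
```

```text
yel [416.  271.8] 31 [ 0.5669 -0.1306  0.0745]
yel [359.4 283.3] 67 [ 0.5315 -0.0375  0.0745]
red [360.  260.5] 104 [ 0.5721 -0.0331  0.068 ]
white [382.8 226.5] 48 [ 0.6388 -0.0639  0.068 ]
white [360.8 236.2] 48 [ 0.6152 -0.0282  0.068 ]
white [402.6 239.9] 44 [ 0.6204 -0.1014  0.068 ]
white [401.8 263.6] 49 [ 0.5784 -0.1055  0.068 ]
white [380.  274.3] 47 [ 0.5537 -0.0707  0.068 ]
dark [384.  212.1] 32 [ 0.6652 -0.0624  0.068 ]
dark [394.  217.4] 5 [ 0.6584 -0.0811  0.068 ]
dark [412.4 230.7] 50 [ 0.6396 -0.1163  0.068 ]
dark [380.5 251.4] 424 [ 0.5938 -0.066   0.068 ]
((368.4963684082031, 270.2329406738281), (80.40119171142578, 40.44752502441406), 32.905242919921875)
[323.75858 265.3732 ] [0.5573 0.0282 0.045 ]
[345.73172 231.41466] [ 0.625 -0.001  0.045]
[413.23416 275.09268] [ 0.5657 -0.1312  0.045 ]
[391.26102 309.0512 ] [ 0.5    -0.1007  0.045 ]
ctr [ 0.5963 -0.0681  0.07  ]
```

View pics/crop.png

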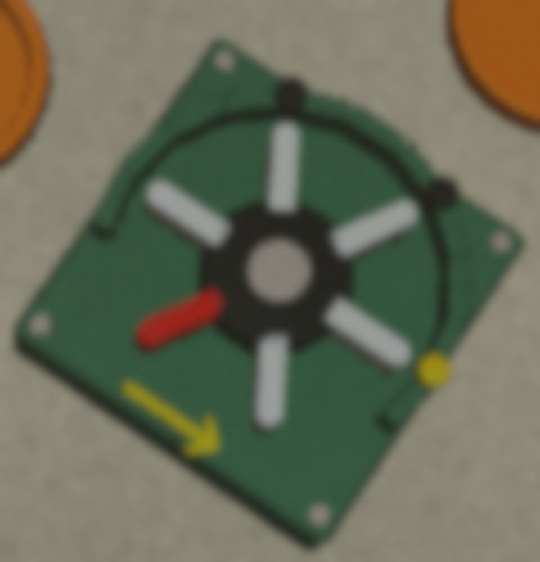

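The crop confirms the layout: red tooth at 150°, yellow peg at 270° (crop (433,370)), so 2 clicks. Averaging opposite teeth puts the wheel axis at about (0.596, -0.067). The peg comes out at radius 70.0 mm, which matches the given size, and the block yaw is about -25°. Next I'll approach with the fingers shut.

Request:
{"api": "step_arm", "payload": {
  "delta_pos": [
    [-0.85,-0.7,0],
    [-0.85,-0.7,0],
    [-0.85,-0.7,0],
    [-0.85,-0.7,0],
    [-0.85,-0.7,0],
    [-0.85,-0.7,0]
  ],
  "rot": [
    [0,0,0.35],
    [0,0,0.35],
    [0,0,0.35],
    [0,0,0.35],
    [0,0,0.35],
    [0,0,0.35]
  ],
  "gripper": [-1,-1,-1,-1,-1,-1],
  "squeeze": 5
}}

```text
time_s: 0.85
tool_pos: [0.3595, 0.3998, 0.2334]
tool_rot: [-180.0, -0.0, 126.3]
force: [-0.0, 0.7, 0.9]
grip_width: 0.0347
grasp_force: 0.0
```

```bash
cat > go.py <<'E'
import sys,numpy as np
from cell import env
from scipy.spatial.transform import Rotation as Rn
A=np.array([.5964,-.0671]);Y=-25.
def go(bx,by,z):   # target in block frame (mm), TCP height m; tool x along block +y
    o=env.get_obs();R=Rn.from_euler('xyz',o['tool_rot'],degrees=True)
    c,s=np.cos(np.radians(Y)),np.sin(np.radians(Y))
    p=np.r_[A+np.array([[c,-s],[s,c]])@np.array([bx,by])/1000,z]
    T=Rn.from_euler('xyz',[180,0,90+Y],degrees=True)
    print("t",o['time_s'],"pos",o['tool_pos'].round(4),"rot",o['tool_rot'].round(1),"F",o['force'].round(1),"w",round(o['grip_width'],4))
    print("target",p.round(4),"delta",(R.inv().apply(p-o['tool_pos'])/.2).round(3),"rot",((R.inv()*T).as_rotvec()/1.5).round(3))
if __name__=="__main__": go(*map(float,sys.argv[1:4]))
E
python3 go.py -63 48 .16
```

```text
t 0.85 pos [0.3595 0.3998 0.2334] rot [-180.    -0.   126.3] F [-0.   0.7  0.9] w 0.0347
target [0.5596 0.003  0.16  ] delta [-2.191 -0.369  0.365] rot [-0.    -0.     0.714]
```

Request:
{"api": "step_arm", "payload": {
  "delta_pos": [
    [-1,-0.17,0],
    [-1,-0.17,0],
    [-1,-0.17,0],
    [-1,-0.17,0],
    [-1,-0.17,0],
    [-1,-0.17,0]
  ],
  "rot": [
    [0,0,0.35],
    [0,0,0.35],
    [0,0,0.35],
    [0,0,0.35],
    [0,0,0.35],
    [0,0,0.35]
  ],
  "gripper": [-1,-1,-1,-1,-1,-1]
}}

```text
time_s: 1.6
tool_pos: [0.4501, 0.2204, 0.2333]
tool_rot: [-180.0, -0.0, 96.5]
force: [-0.7, -0.8, -0.5]
grip_width: 0.0009
grasp_force: 0.0
```

```bash
python3 go.py -63 48 .16
```

```text
t 1.6 pos [0.4501 0.2204 0.2333] rot [-180.    -0.    96.5] F [-0.7 -0.8 -0.5] w 0.0009
target [0.5596 0.003  0.16  ] delta [-1.142  0.422  0.366] rot [-0.    -0.     0.366]
```

Request:
{"api": "step_arm", "payload": {
  "delta_pos": [
    [-1,0.36,0.3],
    [-1,0.36,0.3],
    [-1,0.36,0.3],
    [-1,0.36,0.3],
    [-1,0.36,0.3],
    [-1,0.36,0.3],
    [-1,0.36,0.3],
    [-1,0.36,0.3]
  ],
  "rot": [
    [0,0,0.366],
    [0,0,0.366],
    [0,0,0.366],
    [0,0,0.366],
    [0,0,0.366],
    [0,0,0.366],
    [0,0,0.366],
    [0,0,0.366]
  ],
  "gripper": [-1,-1,-1,-1,-1,-1,-1,-1]
}}

```text
time_s: 2.6
tool_pos: [0.5443, 0.0281, 0.1739]
tool_rot: [180.0, -0.0, 64.9]
force: [0.8, 0.2, -0.2]
grip_width: 0.0006
grasp_force: 0.0
```

```bash
python3 - <<'E'
from go import go
from cell import viewer
import cv2,numpy as np
go(-63,48,.067)
c=viewer.read_camera("wrist");np.savez("pics/w1.npz",**c);cv2.imwrite("pics/w1.png",c["img"][...,::-1])
E
```

```text
t 2.6 pos [0.5443 0.0281 0.1739] rot [180.   -0.   64.9] F [ 0.8  0.2 -0.2] w 0.0006
target [0.5596 0.003  0.067 ] delta [-0.082  0.122  0.535] rot [ 0.    -0.001 -0.001]
```

View pics/w1.png

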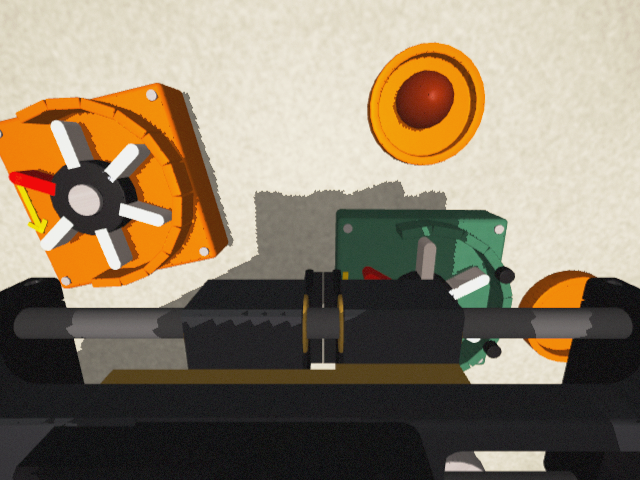

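The wrist view shows the green block's edges parallel to the image axes, with its top edge at row 210, so the -25° yaw holds. The red tooth is at (375,272), to the right of the shut fingertips at (323,330). Now I'll go down behind the red tooth.

Request:
{"api": "step_arm", "payload": {
  "delta_pos": [
    [-0.08,0.12,0],
    [-0.08,0.12,0.2],
    [-0.08,0.12,0.35],
    [-0.08,0.12,0.45],
    [-0.08,0.12,0.53],
    [-0.08,0.12,0.53],
    [-0.08,0.12,0.53]
  ],
  "rot": [
    [0,0,0],
    [0,0,0],
    [0,0,0],
    [0,0,0],
    [0,0,0],
    [0,0,0],
    [0,0,0]
  ],
  "gripper": [-1,-1,-1,-1,-1,-1,-1]
}}

```text
time_s: 3.52
tool_pos: [0.56, 0.0019, 0.0684]
tool_rot: [179.9, -0.0, 64.7]
force: [-0.3, 0.5, 0.6]
grip_width: 0.0003
grasp_force: 0.0
```

```bash
python3 - <<'E'
from go import go
from cell import viewer
import cv2,numpy as np
go(-63,48,.067);go(-63,8,.067)
a=viewer.read_camera("top");b=viewer.read_camera("scene")
f=lambda i:cv2.resize(i[...,::-1],(400,480),interpolation=2)
cv2.imwrite("pics/d1.png",np.hstack([f(a["img"][180:320,320:440]),f(b["img"][190:340,180:345])]))
E
```

```text
t 3.525 pos [0.56   0.0019 0.0684] rot [179.9  -0.   64.7] F [-0.3  0.5  0.6] w 0.0003
target [0.5596 0.003  0.067 ] delta [ 0.004 -0.004  0.007] rot [ 0.001 -0.001 -0.003]
t 3.525 pos [0.56   0.0019 0.0684] rot [179.9  -0.   64.7] F [-0.3  0.5  0.6] w 0.0003
target [ 0.5427 -0.0332  0.067 ] delta [-0.196 -0.003  0.007] rot [ 0.001 -0.001 -0.003]
```

View pics/d1.png

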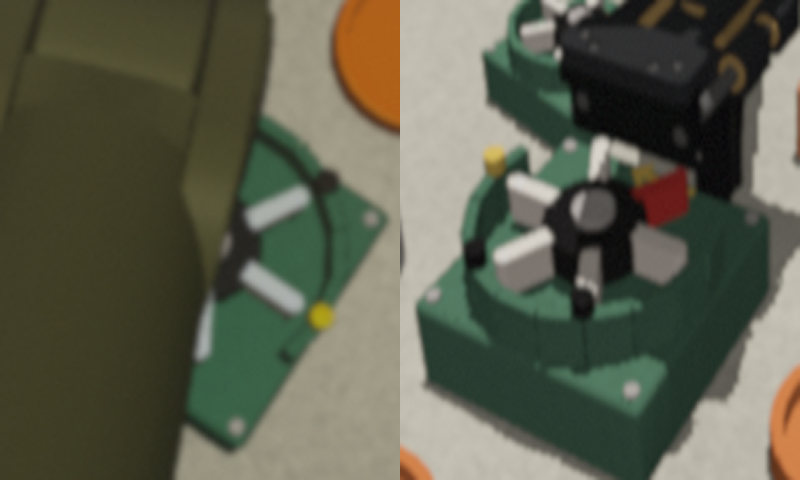

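The scene view shows the closed fingertip just behind the red tooth (red at (668,197), finger at (715,170)). I'll push slowly along -y.

Request:
{"api": "step_arm", "payload": {
  "delta_pos": [
    [-0.02,0,0],
    [-0.04,0,0],
    [-0.06,0,0],
    [-0.08,0,0],
    [-0.1,0,0],
    [-0.12,0,0],
    [-0.135,0,0],
    [-0.15,0,0],
    [-0.165,0,0],
    [-0.18,0,0],
    [-0.19,0,0],
    [-0.2,0,0],
    [-0.2,0,0],
    [-0.2,0,0]
  ],
  "rot": [
    [0,0,0],
    [0,0,0],
    [0,0,0],
    [0,0,0],
    [0,0,0],
    [0,0,0],
    [0,0,0],
    [0,0,0],
    [0,0,0],
    [0,0,0],
    [0,0,0],
    [0,0,0],
    [0,0,0],
    [0,0,0]
  ],
  "gripper": [-1,-1,-1,-1,-1,-1,-1,-1,-1,-1,-1,-1,-1,-1]
}}

```text
time_s: 5.38
tool_pos: [0.5423, -0.0342, 0.0676]
tool_rot: [180.0, -0.0, 64.7]
force: [1.0, 0.0, -0.3]
grip_width: 0.0004
grasp_force: 0.0
```

```bash
python3 - <<'E'
from go import go
from cell import viewer
import cv2,numpy as np
go(-93,8,.067)
a=viewer.read_camera("top");b=viewer.read_camera("scene")
f=lambda i:cv2.resize(i[...,::-1],(400,480),interpolation=2)
cv2.imwrite("pics/d2.png",np.hstack([f(a["img"][180:320,320:440]),f(b["img"][190:340,180:345])]))
E
```

```text
t 5.375 pos [ 0.5423 -0.0342  0.0676] rot [180.   -0.   64.7] F [ 1.   0.  -0.3] w 0.0004
target [ 0.5155 -0.0205  0.067 ] delta [ 0.005 -0.15   0.003] rot [ 0.    -0.    -0.003]
```

View pics/d2.png

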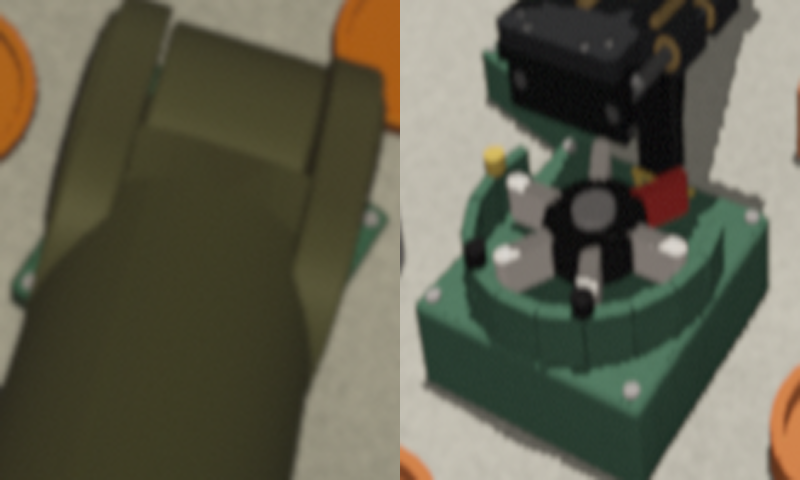

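The finger passed outside the red tooth, which is still at 150° (scene at (668,197)). The force stayed near zero and nothing else moved, so the tips are thinner than I assumed. I'll back out radially, return, and re-enter 13 mm deeper.

Request:
{"api": "step_arm", "payload": {
  "delta_pos": [
    [0,-0.07,0],
    [0,-0.15,0],
    [0,-0.15,0],
    [0.1,-0.15,0],
    [0.2,-0.15,0],
    [0.205,-0.15,0],
    [0.205,-0.1,0],
    [0.205,-0.05,0],
    [0.205,0,0],
    [0.205,0.04,0],
    [0.205,0.065,0],
    [0.205,0.065,0],
    [0.205,0.065,0]
  ],
  "rot": [
    [0,0,0],
    [0,0,0],
    [0,0,0],
    [0,0,0],
    [0,0,0],
    [0,0,0],
    [0,0,0],
    [0,0,0],
    [0,0,0],
    [0,0,0],
    [0,0,0],
    [0,0,0],
    [0,0,0]
  ],
  "gripper": [-1,-1,-1,-1,-1,-1,-1,-1,-1,-1,-1,-1,-1]
}}

```text
time_s: 7.1
tool_pos: [0.5712, -0.0026, 0.0675]
tool_rot: [-180.0, -0.0, 64.7]
force: [-0.1, 0.1, 0.4]
grip_width: 0.0002
grasp_force: 0.0
```

```bash
python3 go.py -50 30 .067
```

```text
t 7.1 pos [ 0.5712 -0.0026  0.0675] rot [-180.    -0.    64.7] F [-0.1  0.1  0.4] w 0.0002
target [ 0.5638 -0.0188  0.067 ] delta [-0.089  0.001  0.002] rot [-0.    -0.    -0.003]
```

Request:
{"api": "step_arm", "payload": {
  "delta_pos": [
    [-0.02,0,0],
    [-0.04,0,0],
    [-0.06,0,0],
    [-0.08,0,0],
    [-0.1,0,0],
    [-0.12,0,0],
    [-0.12,0,0]
  ],
  "rot": [
    [0,0,0],
    [0,0,0],
    [0,0,0],
    [0,0,0],
    [0,0,0],
    [0,0,0],
    [0,0,0]
  ],
  "gripper": [-1,-1,-1,-1,-1,-1,-1]
}}

```text
time_s: 7.98
tool_pos: [0.5596, -0.024, 0.0671]
tool_rot: [-179.8, 0.0, 64.7]
force: [-3.3, 3.9, 1.0]
grip_width: 0.0003
grasp_force: 1.9
```

```bash
python3 - <<'E'
from go import go
from cell import viewer
import cv2,numpy as np
go(-50,8,.067)
b=viewer.read_camera("scene")
f=lambda i:cv2.resize(i[...,::-1],(528,480),interpolation=2)
cv2.imwrite("pics/d3.png",f(b["img"][190:340,180:345]))
E
```

```text
t 7.975 pos [ 0.5596 -0.024   0.0671] rot [-179.8    0.    64.7] F [-3.3  3.9  1. ] w 0.0003
target [ 0.5545 -0.0387  0.067 ] delta [-0.078  0.008  0.001] rot [-0.002  0.    -0.003]
```

View pics/d3.png

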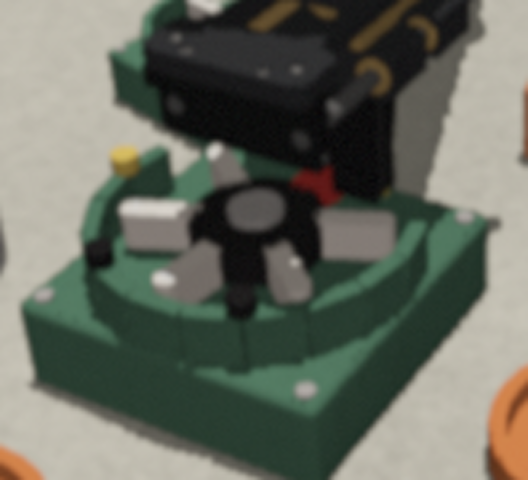

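The wheel has turned part way, with the red tooth at crop (318,185) and about 5 N on the finger, mostly outward. I'll ease inward while pushing past half way.

Request:
{"api": "step_arm", "payload": {
  "delta_pos": [
    [-0.01,0.012,0],
    [-0.02,0.025,0],
    [-0.03,0.035,0],
    [-0.04,0.04,0],
    [-0.05,0.04,0],
    [-0.06,0.04,0],
    [-0.07,0.04,0],
    [-0.08,0.04,0],
    [-0.085,0.04,0]
  ],
  "rot": [
    [0,0,0],
    [0,0,0],
    [0,0,0],
    [0,0,0],
    [0,0,0],
    [0,0,0],
    [0,0,0],
    [0,0,0],
    [0,0,0]
  ],
  "gripper": [-1,-1,-1,-1,-1,-1,-1,-1,-1]
}}

```text
time_s: 9.15
tool_pos: [0.5592, -0.0432, 0.0668]
tool_rot: [-179.8, 0.1, 64.7]
force: [-5.8, -0.0, 1.6]
grip_width: 0.0001
grasp_force: 2.5
```

```bash
cat > red.py <<'E'
from h import *
from go import go,A,Y
from cell import viewer
def red():
    for n in("scene","top"):
        c=viewer.read_camera(n);h,s,v=hsv(c);m=((h<5)|(h>174))&(s>150)&(v>70)
        r=np.zeros(m.shape,bool)
        if n=="scene": r[225:300,185:320]=1
        else: r[205:300,340:425]=1
        print(n,blobs(m&r,4))
        P=np.linalg.inv(c["pose"]);o=[]
        for t in(150,165,180,195,210,240,270):
            a=np.radians(t+Y);q=P@np.r_[A+.045*np.array([np.cos(a),np.sin(a)]),.064,1];o.append((t,round(c["fx"]*q[0]/q[2]+c["cx"]),round(c["fy"]*q[1]/q[2]+c["cy"])))
        print(o)
E
python3 - <<'E'
from red import *
go(-85,8,.067);red()
E
```

```text
t 9.15 pos [ 0.5592 -0.0432  0.0668] rot [-1.798e+02  1.000e-01  6.470e+01] F [-5.8 -0.   1.6] w 0.0001
target [ 0.5227 -0.0239  0.067 ] delta [ 0.009 -0.206 -0.   ] rot [-0.003  0.001 -0.003]
scene [(array([260. , 244.5]), 6)]
[(150, 288, 248), (165, 283, 245), (180, 277, 242), (195, 269, 241), (210, 261, 240), (240, 246, 243), (270, 233, 250)]
top []
[(150, 358, 261), (165, 362, 267), (180, 367, 271), (195, 373, 275), (210, 380, 276), (240, 393, 273), (270, 403, 265)]
```

The red tooth has snapped to about 210°. The force now comes from the next tooth leaning on the finger's back, so I'll retract radially.

Request:
{"api": "step_arm", "payload": {
  "delta_pos": [
    [-0.01,-0.04,0],
    [-0.01,-0.1,0],
    [-0.01,-0.16,0],
    [-0.01,-0.21,0],
    [-0.01,-0.21,0],
    [-0.01,-0.21,0]
  ],
  "rot": [
    [0,0,0],
    [0,0,0],
    [0,0,0],
    [0,0,0],
    [0,0,0],
    [0,0,0]
  ],
  "gripper": [-1,-1,-1,-1,-1,-1]
}}

```text
time_s: 10.0
tool_pos: [0.5228, -0.0271, 0.0678]
tool_rot: [180.0, -0.0, 64.7]
force: [0.2, 0.1, 0.7]
grip_width: -0.0001
grasp_force: 0.0
```

```bash
python3 - <<'E'
from red import *
go(-85,48,.067);go(-44,48,.067);red()
b=viewer.read_camera("scene")
cv2.imwrite("pics/d4.png",cv2.resize(b["img"][190:340,180:345,::-1],(528,480),interpolation=2))
E
```

```text
t 10.0 pos [ 0.5228 -0.0271  0.0678] rot [180.   -0.   64.7] F [0.2 0.1 0.7] w -0.0001
target [0.5396 0.0123 0.067 ] delta [ 0.215 -0.008  0.004] rot [ 0.001 -0.    -0.003]
t 10.0 pos [ 0.5228 -0.0271  0.0678] rot [180.   -0.   64.7] F [0.2 0.1 0.7] w -0.0001
target [ 0.5768 -0.005   0.067 ] delta [0.215 0.197 0.004] rot [ 0.001 -0.    -0.003]
scene [(array([262.1, 239.7]), 77)]
[(150, 288, 248), (165, 283, 245), (180, 277, 242), (195, 269, 241), (210, 261, 240), (240, 246, 243), (270, 233, 250)]
top []
[(150, 358, 261), (165, 362, 267), (180, 367, 271), (195, 373, 275), (210, 380, 276), (240, 393, 273), (270, 403, 265)]
```

View pics/d4.png

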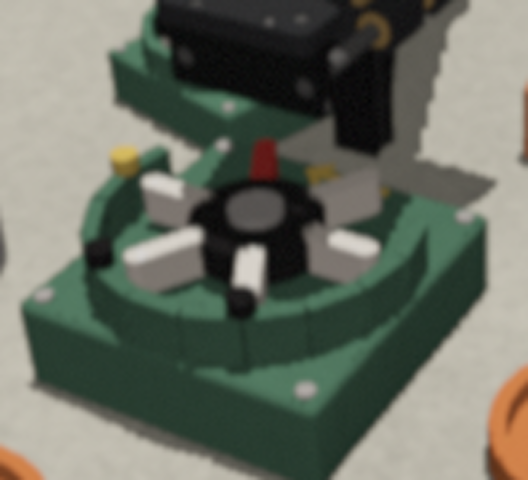

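One click is done, with the red tooth at 210° (scene (262,240), predicted (261,240)). For the second click I'll re-enter behind the tooth now at 150°.

Request:
{"api": "step_arm", "payload": {
  "delta_pos": [
    [0.1,-0.01,0],
    [0.2,-0.01,0],
    [0.22,-0.01,0],
    [0.22,0,0],
    [0.22,0.06,0],
    [0.22,0.12,0],
    [0.22,0.17,0],
    [0.22,0.185,0],
    [0.22,0.185,0],
    [0.22,0.185,0]
  ],
  "rot": [
    [0,0,0],
    [0,0,0],
    [0,0,0],
    [0,0,0],
    [0,0,0],
    [0,0,0],
    [0,0,0],
    [0,0,0],
    [0,0,0],
    [0,0,0]
  ],
  "gripper": [-1,-1,-1,-1,-1,-1,-1,-1,-1,-1]
}}

```text
time_s: 11.4
tool_pos: [0.5743, -0.003, 0.0675]
tool_rot: [-180.0, -0.0, 64.7]
force: [0.6, 0.2, -0.3]
grip_width: 0.0007
grasp_force: 0.0
```

```bash
python3 - <<'E'
from red import *
go(-46,14,.067);go(-52,7,.067);go(-85,7,.067);red()
E
```

```text
t 11.4 pos [ 0.5743 -0.003   0.0675] rot [-180.    -0.    64.7] F [ 0.6  0.2 -0.3] w 0.0007
target [ 0.5606 -0.035   0.067 ] delta [-0.174  0.007  0.002] rot [-0.    -0.    -0.003]
t 11.4 pos [ 0.5743 -0.003   0.0675] rot [-180.    -0.    64.7] F [ 0.6  0.2 -0.3] w 0.0007
target [ 0.5522 -0.0388  0.067 ] delta [-0.209 -0.023  0.002] rot [-0.    -0.    -0.003]
t 11.4 pos [ 0.5743 -0.003   0.0675] rot [-180.    -0.    64.7] F [ 0.6  0.2 -0.3] w 0.0007
target [ 0.5223 -0.0248  0.067 ] delta [-0.21  -0.188  0.002] rot [-0.    -0.    -0.003]
scene [(array([261.4, 243. ]), 34)]
[(150, 288, 248), (165, 283, 245), (180, 277, 242), (195, 269, 241), (210, 261, 240), (240, 246, 243), (270, 233, 250)]
top []
[(150, 358, 261), (165, 362, 267), (180, 367, 271), (195, 373, 275), (210, 380, 276), (240, 393, 273), (270, 403, 265)]
```

Request:
{"api": "step_arm", "payload": {
  "delta_pos": [
    [-0.02,0,0],
    [-0.04,0,0],
    [-0.06,0,0],
    [-0.08,0.005,0],
    [-0.1,0.005,0],
    [-0.115,0.005,0],
    [-0.13,0.005,0],
    [-0.145,0.005,0],
    [-0.16,0.005,0],
    [-0.175,0.005,0],
    [-0.185,0,0],
    [-0.195,-0.01,0],
    [-0.205,-0.02,0],
    [-0.21,-0.025,0]
  ],
  "rot": [
    [0,0,0],
    [0,0,0],
    [0,0,0],
    [0,0,0],
    [0,0,0],
    [0,0,0],
    [0,0,0],
    [0,0,0],
    [0,0,0],
    [0,0,0],
    [0,0,0],
    [0,0,0],
    [0,0,0],
    [0,0,0]
  ],
  "gripper": [-1,-1,-1,-1,-1,-1,-1,-1,-1,-1,-1,-1,-1,-1]
}}

```text
time_s: 13.25
tool_pos: [0.5523, -0.0383, 0.0676]
tool_rot: [180.0, -0.1, 64.8]
force: [-0.5, 0.2, 0.4]
grip_width: 0.0005
grasp_force: 0.0
```

```bash
python3 - <<'E'
from red import *
go(-85,7,.067);red()
E
```

```text
t 13.25 pos [ 0.5523 -0.0383  0.0676] rot [ 1.80e+02 -1.00e-01  6.48e+01] F [-0.5  0.2  0.4] w 0.0005
target [ 0.5223 -0.0248  0.067 ] delta [-0.003 -0.164  0.003] rot [ 0.    -0.001 -0.003]
scene [(array([232.9, 251.9]), 216)]
[(150, 288, 248), (165, 283, 245), (180, 277, 242), (195, 269, 241), (210, 261, 240), (240, 246, 243), (270, 233, 250)]
top []
[(150, 358, 261), (165, 362, 267), (180, 367, 271), (195, 373, 275), (210, 380, 276), (240, 393, 273), (270, 403, 265)]
```

The red tooth is at (233,252), and 270° predicts (233,250). I'll retract outward and then lift clear.

Request:
{"api": "step_arm", "payload": {
  "delta_pos": [
    [0,-0.07,0],
    [0,-0.14,0],
    [0,-0.18,0],
    [0,-0.2,0],
    [0,-0.2,-0.2],
    [0,-0.2,-0.4],
    [0.2,-0.2,-0.6],
    [0.5,-0.2,-0.6],
    [0.8,-0.2,-0.6],
    [0.8,-0.2,-0.6],
    [0.8,-0.2,-0.6]
  ],
  "rot": [
    [0,0,0],
    [0,0,0],
    [0,0,0],
    [0,0,0],
    [0,0,0],
    [0,0,0],
    [0,0,0],
    [0,0,0],
    [0,0,0],
    [0,0,0],
    [0,0,0]
  ],
  "gripper": [-1,-1,-1,-1,-1,-1,-1,-1,-1,-1,-1]
}}

```text
time_s: 14.72
tool_pos: [0.5841, 0.1222, 0.1872]
tool_rot: [180.0, 0.1, 64.7]
force: [0.2, 0.0, -0.2]
grip_width: 0.0006
grasp_force: 0.0
```

```bash
python3 - <<'E'
from red import *
go(-85,7,.2);red()
a=viewer.read_camera("top");b=viewer.read_camera("scene")
f=lambda i:cv2.resize(i[...,::-1],(400,400),interpolation=2)
cv2.imwrite("pics/d5.png",np.hstack([f(a["img"][160:320,280:440]),f(b["img"][190:350,180:340])]))
E
```

```text
t 14.725 pos [0.5841 0.1222 0.1872] rot [1.80e+02 1.00e-01 6.47e+01] F [ 0.2  0.  -0.2] w 0.0006
target [ 0.5223 -0.0248  0.2   ] delta [-0.797  0.034 -0.063] rot [ 0.     0.001 -0.003]
scene [(array([233.4, 251.7]), 231)]
[(150, 288, 248), (165, 283, 245), (180, 277, 242), (195, 269, 241), (210, 261, 240), (240, 246, 243), (270, 233, 250)]
top [(array([400.5, 263.6]), 117)]
[(150, 358, 261), (165, 362, 267), (180, 367, 271), (195, 373, 275), (210, 380, 276), (240, 393, 273), (270, 403, 265)]
```

View pics/d5.png

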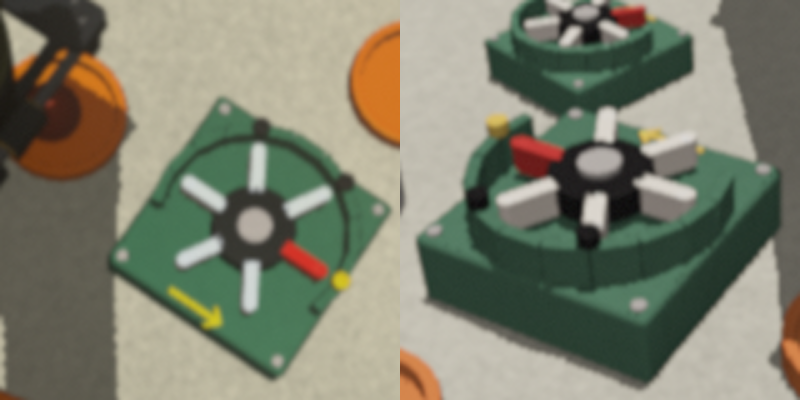

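The red tooth (305,258) now points at the yellow peg (341,281). The arm is clear, at z = 0.187 with no force on it, so I'll hand the job in.

```bash
python3 -c "
from cell import env
print(env.sign_off())"
```

```text
the job is handed in; nothing more can be done
None
```

The green counter was advanced two clicks, the red tooth rests at the yellow peg, the arm is clear, and the job is handed in at about 15 s; one early pass slid outside the tooth without moving the wheel, and the hand-in gave no verdict.

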